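Reset the tripped cut-out of the chromatograph bench

ROBOT

A 7-joint arm with a two-finger parallel gripper is mounted at the origin on the work surface. World frame = base frame: x ahead of the robot, y to its left, z up, the work surface at z = 0. Lengths are in m, angles in rad, forces in N, time in s.
With the tool pointing down it reaches from about 0.4 to 0.85 m from the base axis. Payload 10.4 kg.
Tool frame: the origin (TCP) lies at the centre of the arm's flange, where the gripper is bolted on; the fingertips stand 173 mm ahead of it and the grasp point (between the pads) lies 155 mm ahead of it; z points along the fingers, x is the direction in which the jaws open and shut, and the axes are right-handed (so a half turn about z gives the same grasp; the last joint's range is limited). The gripper opens to 85 mm and grips with 20 to 120 N. Pads are 22 mm wide; open, the fingers measure 114 mm over their backs; the gripper's body (76 mm by 85 mm) begins 54 mm behind the grasp point. The pads swing forward as they close: fully open they stand 13 mm farther back than shut.
Start: joints at [-1.262, 0.332, -0.065, 1.46, 0.022, 1.35, -0.088], TCP at [0.204, 0.591, 0.405] pointing down, gripper open.
Joint ranges: [-2.6, 2.6], [-0.5, 2.12], [-1.47, 1.34], [0.16, 2.42], [-1.27, 4.41], [0.06, 2.06], [-2.6, 2.6]. Speed limits (rad/s): [2.22, 2.22, 2.79, 2.79, 3.14, 3.14, 3.14].

INTERFACE

Orientations are given as a unit quaternion [w, x, y, z].
In Python, from bench import r, imaging, order gives the robot as it stands. The module is installed in compiled form; this text tells all that it offers.
- The arm moves only by the tool step_arm, never from a script. Its arguments are lists of equal length, an entry for each row: "dr": the turn, a rotation vector about the world's x, y, z in rad, a list of three; "xyz": the shift along the world's x, y, z in cm, a list of three; "jaw": the opening, from -1 (shut) to 1 (fully open). In form: {"dr": [[ax, ay, az], ...], "xyz": [[dx, dy, dz], ...], "jaw": [jaw, ...]}. A call has 1 to 8 rows; each row shifts and turns the commanded pose from where the row before left it; what a row does not reach is not made up. A row lasts 1/8 s, in which the tool goes at most 62.5 mm and 10.7 degrees, less where a joint would pass 70% of its speed; a pose out of reach is approached as far as the arm can. A call with a gripper value outside its range is refused whole. The fingers move at their own pace and stop on an object; "force" is the grip in N (left out, the last holds). Time passes only in rows, so rows that do not move let the fingers close. It gives the time, the measured TCP pose, the force and the opening at its end, in the units of the state.
- r.get_obs(): the state, without advancing time (a new reading comes with each control period).
- imaging.grab_frame(name): name is "scene" or "top"; returns a dict with "color" (420x560x3 uint8, red, green, blue), "camera_matrix" (3x3 intrinsics, pixels), "position" and "rotation" of the camera in the world. Camera axes: x right, y down, z forward; pixel columns grow to the right and rows downward; lengths in m; the calibration is good to about 2 mm. A picture is of the moment at which its call begins. There is no depth.
- order.hand_in(): hands the job in, once; it reports no verdict.
The state is a dict: "clock": time; "joints": joint angles; "joint_velocities": joint speeds; "tau": joint torques, N m; "tcp_pos": TCP position; "orientation": TCP orientation; "ft_force": force on the tool from outside, world axes, zero at the start; "moment": the same for the moment, N m; "width": opening from 0.0 (shut) to 1.0 (fully open).
Only numpy, scipy, OpenCV 4.12 (cv2) and the standard library are available. Lean on these libraries where they do the work, as an engineer would, in place of code of your own. Each camera call takes 0.05 s, during which the arm holds its last target.

TASK

One of the three lever cut-outs on the bench has tripped (lever near upright, orange flag): reset it by pushing its lever fully to OFF and pressing it firmly against the stop for a moment, so that the flag turns over, then throw it fully ON and let go. Feel for the stops and do not force the lever, leave the other two levers as they are, and do not disturb anything else on the bench.

Things in the scene. Friction and masses are not known exactly. Their poses are not given: they have to be found in the camera images.
- tray: Flat aluminium tray, 200 x 460 x 10 mm (16 mm at the long rims), fixed to the bench; origin at the centre of its underside, x = across it, away from the robot at yaw 0, y = along it. Three cut-out units are bolted on it in a row along its y, 120 mm apart, all with the tray's own axes.
- unit_tripped: The tripped cut-out unit: white box 110 x 75 x 65 mm, fixed, in any of the three places; origin at the centre of its underside, 10 mm above the bench; x = from the OFF side (grey mark on top) to the ON side (green mark), y = along the lever's pivot, z up. It is the one with the orange flag and the lever near upright.
- pivot (a point): Pivot axis of the tripped lever, inside the box, 50 mm above the unit's origin; the lever swings about it in the unit's x-z plane. Lever friction is about 2 N at the grip bar and the lever stays where it is left. While tripped, a bolt blocks it towards ON at about 0.12 to 0.35 rad.
- lever_tripped (a joint): Angle of the tripped lever from upright (rad): positive leans to the unit's +x (ON), negative to -x (OFF); starts within 0.1 of 0. ON is a stop at 0.6, soft for 3 mm, then hard. The OFF stop differs between units, from -0.73 to -0.50: find it by feel. It gives about 1 mm at the grip bar for each 9 N. Press it on the OFF stop with 11 to 18 N for half a second; more than 25 N of contact force breaks the lever.
- lever_tripped_grip (a point): Centre of the tripped lever's grip bar: black round bar, 18 mm across and 34 mm long along the unit's y, 72 mm from the pivot on an 8 x 12 mm stem; 132 mm above the bench when upright.
- flag (a joint): Trip flag (m) on the trip bolt: 0 = tripped, orange in the 8 mm wide windows on the box's top and ON end; about 0.008 = reset, green. Moved only by the lever from inside: over its last 14 mm or so before the OFF stop the lever gets heavier (about 5 to 11 N at the grip bar) as it carries the bolt over; only in the last 2 mm does the bolt come clear. It then stays.
- lever_on (a joint): Lever angle of a neighbour unit (same shape, same sense) that is ON, about 0.58 rad, green flag. It must stay on.
- lever_on_grip (a point): Centre of the grip bar of that ON lever (same size).
- lever_off (a joint): Lever angle of the other neighbour unit (same shape, same sense) that is switched OFF on purpose, about -0.58 rad, green flag. It must stay off.
- lever_off_grip (a point): Centre of the grip bar of that OFF lever (same size).
- screwdriver: Loose screwdriver, yellow handle, 160 mm long, 26 mm thick, lying on the tray along its near rim; origin under its middle.
- fuse_jar: Loose clear jar with blue cap, 40 mm across, 50 mm tall, standing at the +y end of the tray; origin under its centre.
- vial: Loose amber vial with white cap, 26 mm across, 45 mm tall, standing at the -y end of the tray; origin under its centre.
- beaker: Loose glass beaker, 70 mm across, 95 mm tall, left of the tray on the bench; origin under its centre.
- reagent: Loose amber bottle, 72 mm across, 150 mm tall, left of the tray; origin under its centre.
- tin: Loose blue and steel tin, 66 mm across, 90 mm tall, right of the tray; origin under its centre.
- mouse: Loose black computer mouse, 100 x 60 x 30 mm, on a blue mat right of the tray; origin under its centre.

How it is judged:
On the way, in this order (a step that is already met when the one before it is completed fails the run):
1. the lever has been pushed fully off: the fingers press it on its OFF stop with at least 10 N and the trip flag has turned over (at least 6 mm) (value of joint flag above 0.006 m and value of joint lever_tripped below -0.4 rad and contact force between the fingers and lever_tripped above 10 N), for 0.2 s.
2. the lever has been thrown fully on (at least 0.53 rad) (value of joint lever_tripped above 0.53 rad), for 0.2 s.
At the end, for the whole second after the job is handed in: The tripped lever stands at ON (at least 0.53 rad of 0.6), at rest and let go, its flag reset (at least 6 mm of 8); the ON neighbour is still on (above 0.48 rad) and the OFF neighbour still off (below -0.48 rad) (value of joint lever_tripped above 0.53 rad and value of joint flag above 0.006 m and velocity of joint lever_tripped between -0.05 and 0.05 rad/s and value of joint lever_on above 0.48 rad and value of joint lever_off below -0.48 rad); the robot touches nothing.
It fails at once if the lever is forced: more than 25 N of contact force on it (contact force between any of the fingers, the arm and lever_tripped above 25 N).
It fails at once if a neighbouring lever is moved out of its position (ON below 0.48 rad, OFF above -0.48 rad) (value of joint lever_on below 0.48 rad or value of joint lever_off above -0.48 rad).
It fails at once if a bystander on the bench is moved by more than 25 mm (distance of any of screwdriver, fuse_jar, vial, beaker, reagent, tin, mouse from where it was at the start of the episode above 0.025 m).
It also fails if it takes over 56 s, if anything falls off the work surface, if the arm or the gripper's body presses on something with over 40 N, if the wrist force passes 120 N, or if a joint passes its speed limit or range.

## Working session

There is one attempt and no reset: what is moved stays moved. The work goes in short steps, Python scripts to look and compute and a tool call to move; the robot and the scene stay as the last step left them, time stands still between calls to the robot, and variables do not carry over. Pictures are saved under pics/ and viewed, and the job is handed in when it is done.

Besides the shell and the picture viewer there is one more tool, called after ">>>" by a JSON object that holds its "fn" and its "kwargs", one argument or row to a line. step_arm: Moves the arm, as the interface text tells. Its arguments: {"type":"object","properties":{"dr":{"type":"array","items":{"type":"array","items":{"type":"number"}}},"xyz":{"type":"array","items":{"type":"array","items":{"type":"number"}}},"jaw":{"type":"array","items":{"type":"number"}},"force":{"type":"number"}},"required":["dr","xyz","jaw"]}

```bash
mkdir -p pics; python3 - <<'E'
from bench import r, imaging, order
import cv2,pickle
o=r.get_obs()
for k,v in o.items(): print(k,v)
for n in("scene","top"):
    f=imaging.grab_frame(n); pickle.dump(f,open(n+"0.pkl","wb"))
    cv2.imwrite(f"pics/{n}0.png",cv2.cvtColor(f["color"],cv2.COLOR_RGB2BGR))
    print(n,f["camera_matrix"],f["position"],f["rotation"])
E
```

```text
clock 0.0
joints [-1.26160744  0.33288166 -0.06466002  1.46092941  0.02162388  1.34986655
 -0.08849794]
joint_velocities [-9.45776290e-04  1.03078444e-03  5.50164023e-04  9.69927214e-04
 -9.12778331e-04  2.78543948e-05  5.39316983e-04]
tau [-2.29438037e-04 -6.25441360e+01  4.89785685e-02 -3.91612029e+01
  1.60865119e-02  9.81384394e-03 -4.00171996e-05]
tcp_pos [0.20356388 0.59079583 0.40391523]
orientation [ 4.42523418e-04  8.14169346e-01  5.80627070e-01 -5.35427312e-04]
ft_force [-0.05611278  0.32294026 -0.39937547]
moment [ 0.00725691  0.02137859 -0.01371816]
width 0.9979537951283499
scene [[523.32038741   0.         278.98195683]
 [  0.         523.32038741 206.55906387]
 [  0.           0.           1.        ]] [1.68875784 0.34747394 1.0847803 ] [-0.25849517  0.54389983  0.71803781 -0.34896264]
top [[400.38986951   0.         283.42105922]
 [  0.         400.38986951 210.62214943]
 [  0.           0.           1.        ]] [0.31252042 0.00635549 1.23956232] [-0.0610221   0.71088618 -0.69764853  0.06483569]
```

View pics/scene0.png

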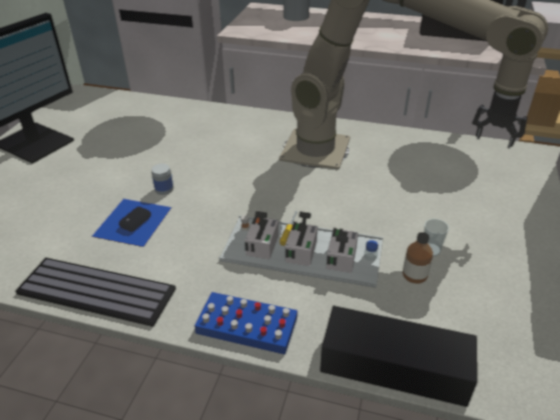

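View pics/top0.png

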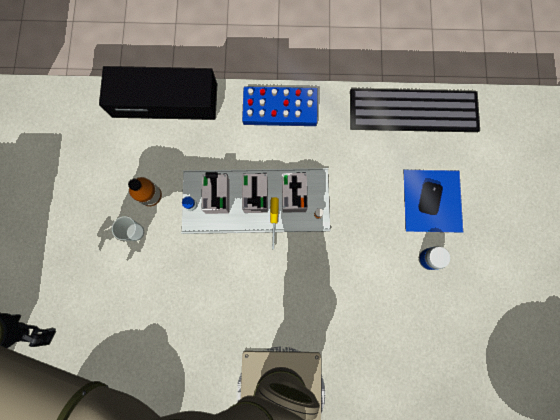

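The top view shows the tray at about cols 182-330 and rows 168-232. Next I'll zoom in on the units.

```bash
python3 - <<'E'
import cv2
a=cv2.imread("pics/top0.png")[155:260,170:340]; cv2.imwrite("pics/top0z.png",cv2.resize(a,None,fx=4.7,fy=4.7,interpolation=cv2.INTER_CUBIC))
a=cv2.imread("pics/scene0.png")[195:290,210:400]; cv2.imwrite("pics/scene0z.png",cv2.resize(a,None,fx=4.2,fy=4.2,interpolation=cv2.INTER_CUBIC))
E
```

```text
(no output)
```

View pics/top0z.png

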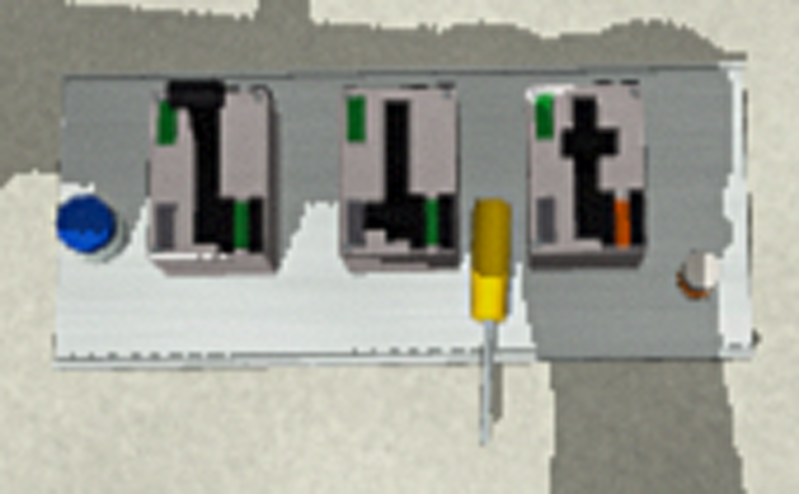

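View pics/scene0z.png

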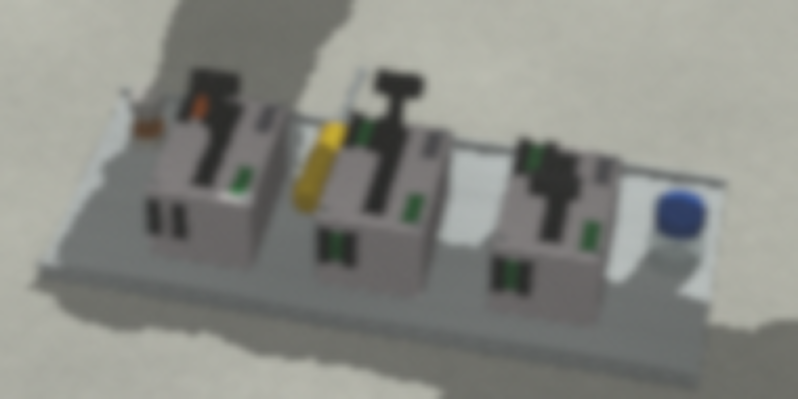

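Three units in a row. The tripped one is the −y unit: its orange window is at about (302,202) in the top view and its bar at about (295,185). ON (green marks) faces away from the robot. Next I'll measure it.

```bash
cat > h.py <<'E'
import numpy as np,cv2,pickle
from scipy.spatial.transform import Rotation as R
def ray(f,u,v):
    q=f["rotation"]; M=R.from_quat([q[1],q[2],q[3],q[0]]).as_matrix()
    d=M@np.linalg.solve(f["camera_matrix"],[u,v,1.]); return np.array(f["position"]),d/np.linalg.norm(d)
def plane(f,u,v,z):
    p,d=ray(f,u,v); return p+d*(z-p[2])/d[2]
def tri(f,a,g,b):
    p,d=ray(f,*a);q,e=ray(g,*b)
    s=np.linalg.lstsq(np.c_[d,-e],q-p,rcond=None)[0]
    x,y=p+s[0]*d,q+s[1]*e; return (x+y)/2,np.linalg.norm(x-y)
def blobs(f,lo,hi,roi,amin=8):
    h=cv2.cvtColor(f["color"],cv2.COLOR_RGB2HSV); m=cv2.inRange(h,np.array(lo),np.array(hi))
    x0,y0,x1,y1=roi; k=np.zeros_like(m);k[y0:y1,x0:x1]=m[y0:y1,x0:x1]
    n,l,s,c=cv2.connectedComponentsWithStats(k)
    return [(c[i].round(2),s[i].tolist()) for i in range(1,n) if s[i][4]>=amin],k
E
python3 - <<'E'
from h import *
t=pickle.load(open("top0.pkl","rb"));s=pickle.load(open("scene0.pkl","rb"))
for nm,lo,hi in(("green",(45,100,30),(85,255,255)),("orange",(3,150,100),(15,255,255)),("yellow",(22,150,100),(32,255,255)),("blue",(105,150,40),(125,255,255))):
    for c,st in blobs(t,lo,hi,(180,165,335,260))[0]: print("top",nm,c,st,plane(t,*c,.075).round(4))
    for c,st in blobs(s,lo,hi,(210,195,390,290),4)[0]: print("scn",nm,c,st,plane(s,*c,.075).round(4))
print("tri bar",tri(t,(295.5,185.4),s,(261.2,214.8)))
for c,st in blobs(t,(0,0,0),(180,255,45),(180,165,335,260))[0]:print("top black",c,st)
g=cv2.cvtColor(t["color"],cv2.COLOR_RGB2GRAY); print(g[174:206,284:311])
E
```

```text
top green [285.41 179.28] [284, 175, 4, 9, 32] [ 0.6179 -0.0023  0.075 ]
top green [204.96 181.15] [204, 177, 3, 9, 26] [0.6073 0.2382 0.075 ]
top green [245.14 180.24] [244, 176, 4, 9, 29] [0.6125 0.1183 0.075 ]
top green [220.94 202.55] [219, 198, 4, 10, 31] [0.5431 0.1875 0.075 ]
top green [261.31 202.16] [260, 198, 4, 9, 32] [0.5466 0.068  0.075 ]
top orange [302. 202.] [301, 198, 3, 9, 27] [ 0.5494 -0.0527  0.075 ]
top yellow [273.83 210.18] [270, 197, 9, 26, 186] [0.5231 0.0303 0.075 ]
scn yellow [285.85 233.35] [281, 225, 11, 19, 75] [0.5865 0.0445 0.075 ]
top blue [187.71 202.28] [182, 197, 12, 12, 111] [0.5419 0.2858 0.075 ]
tri bar (array([ 0.58622709, -0.03005888,  0.12850552]), np.float64(0.0018440056613665838))
top black [213.46 188.47] [206, 172, 14, 37, 236]
top black [254.14 194.34] [247, 177, 14, 31, 214]
top black [295.24 191.13] [290, 176, 11, 31, 202]
top black [223.94 202.5 ] [223, 197, 3, 12, 34]
top black [264.53 201.88] [263, 197, 4, 11, 43]
top black [305. 201.] [304, 196, 3, 11, 33]
[[200 200 201 207 229 221 170 165 157 155 156 158 154 157 153 154 153 152
  
[... 2840 characters left out ...]
  24 102 145 144 141]
 [ 91  67  66  76 131 148 153 147  46   8   6  14  14  14  12  10  30  74
   86  65  15   7  25  99 147 144 139]
 [ 90  66  67  76 130 150 152 148  50  11   3  18   6  12  11  10  27  69
   87  63  17   7  28 106 145 140 140]
 [ 88  66  67  78 131 150 150 151  71   8   9  12  13  14  10  10  27  69
   89  83  17   2  29 107 146 142 142]
 [ 92  68  65  75 129 150 152 148  72  15   6  13  12   9  12  10  21  70
   88  82  23   4  29 103 144 143 140]
 [ 91  68  63  72 115 150 149 147  73   8   6   9   7  10  11   5  27  70
   90  83  23   5  23 101 145 142 143]
 [ 98  68  63  72 111 148 150 143  77  45  42  43  46  34   9   2  22  67
   87  82  20   2  16  85 143 142 139]]
```

```bash
python3 - <<'E'
from h import *
t=pickle.load(open("top0.pkl","rb"));s=pickle.load(open("scene0.pkl","rb"))
g=cv2.cvtColor(t["color"],cv2.COLOR_RGB2GRAY)
print(g[168:216,287],g[168:216,306]);print(g[194,278:316])
print("bar",plane(t,295.2,185.0,.132))
for v in(173.7,208.2): print(plane(t,295.2,v,.075))
print(tri(t,(295.2,185.0),s,(261.2,214.8)))
c=R.from_quat([8.14169346e-01,5.80627070e-01,-5.35e-4,4.425e-4]).as_matrix();print(c)
E
```

```text
[128 130  99 125 138 204 207 146  94  89  90  89  80  78  75  76 111 149
 155 154 155 150 149 146 147 147 149 149 131  85  75  76  76  76  78  75
  72  72  89 147 136  73  59  61  96 133 139 138] [129 112 118 137 138 139 137 135 145 147 147 148 151 155 156 159 162 162
 142 142 142 144 144 147 142 149 147  74  34  22  23  24  25  28  29  29
  23  16  24  66  81  71  90 122 141 139 141 143]
[137 138 136 137 111 151 149 145 146 149 147 152 151 148  46   9   6  11
  24  92 156 156 151 153 153 153 156 158 147 113 138 136 139 137 139 138
 136 139]
bar [ 0.5867677  -0.02996516  0.132     ]
[ 0.63579583 -0.03138213  0.075     ]
[ 0.53031323 -0.03274844  0.075     ]
(array([ 0.58723332, -0.02942548,  0.12941132]), np.float64(0.001291504525529936))
[[ 3.25743839e-01  9.45457997e-01 -3.57306243e-04]
 [ 9.45457050e-01 -3.25744020e-01 -1.34181084e-03]
 [-1.38501616e-03  9.92689063e-05 -9.99999036e-01]]
```

Bar at (0.587, −0.030, 0.13), unit yaw +0.044, box centre x about 0.584, so the lever stands near +0.04 rad. That all fits the given sizes. Now I'll move above it.

>>> {"fn": "step_arm", "kwargs": {
  "dr": [
    [0,0,-0.0747],
    [0,0,-0.0747],
    [0,0,-0.0747],
    [0,0,-0.0747],
    [0,0,-0.0747],
    [0,0,-0.0747],
    [0,0,-0.0747],
    [0,0,-0.0747]
  ],
  "xyz": [
    [2.4,-3.88,0],
    [2.4,-3.88,0],
    [2.4,-3.88,0],
    [2.4,-3.88,0],
    [2.4,-3.88,0],
    [2.4,-3.88,0],
    [2.4,-3.88,0],
    [2.4,-3.88,0]
  ],
  "jaw": [0,0,0,0,0,0,0,0],
  "force": 20
}}

```text
clock: 1.1
tcp_pos: [0.3961, 0.2791, 0.4045]
orientation: [0.0, 0.949, 0.314, -0.0]
ft_force: [0.5, 0.4, -0.3]
width: 0.499
```

>>> {"fn": "step_arm", "kwargs": {
  "dr": [
    [0,0,-0.0747],
    [0,0,-0.0747],
    [0,0,-0.0747],
    [0,0,-0.0747],
    [0,0,-0.0747],
    [0,0,-0.0747],
    [0,0,-0.0747],
    [0,0,-0.0747]
  ],
  "xyz": [
    [2.4,-3.88,0],
    [2.4,-3.88,0],
    [2.4,-3.88,0],
    [2.4,-3.88,0],
    [2.4,-3.88,0],
    [2.4,-3.88,0],
    [2.4,-3.88,0],
    [2.4,-3.88,0]
  ],
  "jaw": [0,0,0,0,0,0,0,0]
}}

```text
clock: 2.1
tcp_pos: [0.5881, -0.0311, 0.4045]
orientation: [-0.0, 1.0, 0.021, -0.0]
ft_force: [0.3, 0.6, 0.0]
width: 0.499
```

>>> {"fn": "step_arm", "kwargs": {
  "dr": [
    [0,0,0],
    [0,0,0],
    [0,0,0],
    [0,0,0]
  ],
  "xyz": [
    [-0.1,0.1,-2],
    [0,0,-2],
    [0,0,-2],
    [0,0,0]
  ],
  "jaw": [0,0,0,0]
}}

```text
clock: 2.6
tcp_pos: [0.586, -0.0287, 0.3432]
orientation: [0.0, 1.0, 0.022, -0.002]
ft_force: [-0.2, -0.6, 0.2]
width: 0.499
```

```bash
cat > look.py <<'E'
import sys; from bench import imaging,r
from h import *
n=sys.argv[1]
for c,(x0,y0,x1,y1) in(("scene",(210,170,400,290)),("top",(210,140,360,250))):
    f=imaging.grab_frame(c); pickle.dump(f,open(c+n+".pkl","wb"))
    a=cv2.cvtColor(f["color"],cv2.COLOR_RGB2BGR)[y0:y1,x0:x1]
    cv2.imwrite(f"pics/{c}{n}.png",cv2.resize(a,None,fx=4,fy=4,interpolation=cv2.INTER_CUBIC))
o=r.get_obs();print(o["clock"],o["tcp_pos"],o["ft_force"],o["moment"])
E
python3 look.py 1
```

```text
2.7 [ 0.58666547 -0.02886864  0.34520475] [0.30861969 0.12716167 0.70346234] [ 0.02381086  0.04373571 -0.02628239]
```

View pics/scene1.png

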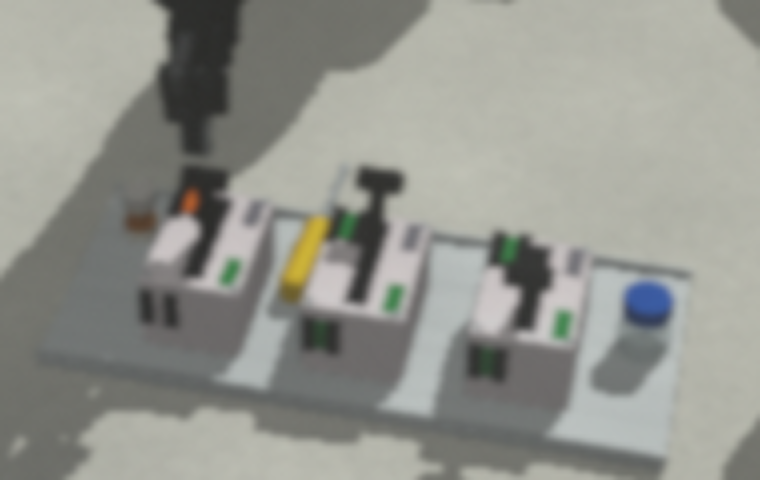

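View pics/top1.png

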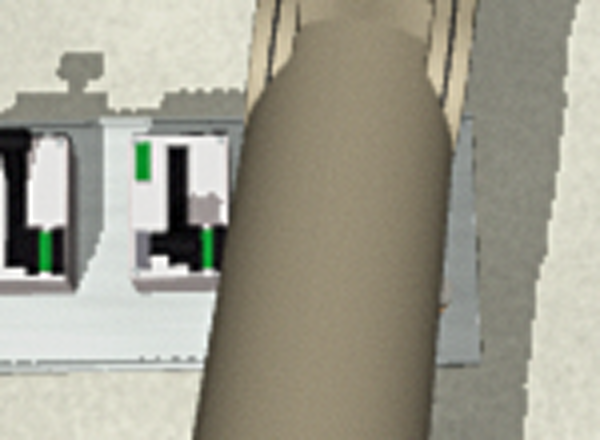

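The scene view shows the fingertips at about (259,208), above the bar at about (261,216). I'll check that against the projected positions.

```bash
cat >> h.py <<'E'
def proj(f,P):
    q=f["rotation"]; M=R.from_quat([q[1],q[2],q[3],q[0]]).as_matrix()
    c=f["camera_matrix"]@(M.T@(np.array(P)-f["position"])); return (c[:2]/c[2]).round(1)
E
python3 - <<'E'
from h import *
s=pickle.load(open("scene1.pkl","rb"))
print("tip front/back",proj(s,(.610,-.028,.178)),proj(s,(.563,-.03,.178)),"bar",proj(s,(.587,-.03,.131)))
E
```

```text
tip front/back [258.5 206.4] [262.8 196.4] bar [260.8 214.3]
```

>>> {"fn": "step_arm", "kwargs": {
  "dr": [
    [0,0,0],
    [0,0,0],
    [0,0,0],
    [0,0,0],
    [0,0,0]
  ],
  "xyz": [
    [0,0,-1.5],
    [0,0,-1.5],
    [0,0,-1],
    [0,0,-1],
    [0,0,0]
  ],
  "jaw": [0,0,0,0,0]
}}

```text
clock: 3.32
tcp_pos: [0.5863, -0.0288, 0.2939]
orientation: [0.0, 1.0, 0.022, -0.001]
ft_force: [-0.2, -0.3, 1.0]
width: 0.502
```

```bash
python3 look.py 2
```

```text
3.425 [ 0.58667281 -0.02894932  0.29489149] [-0.27153874 -0.68075361  0.71116645] [-0.00075092 -0.02419028 -0.01848551]
```

View pics/scene2.png

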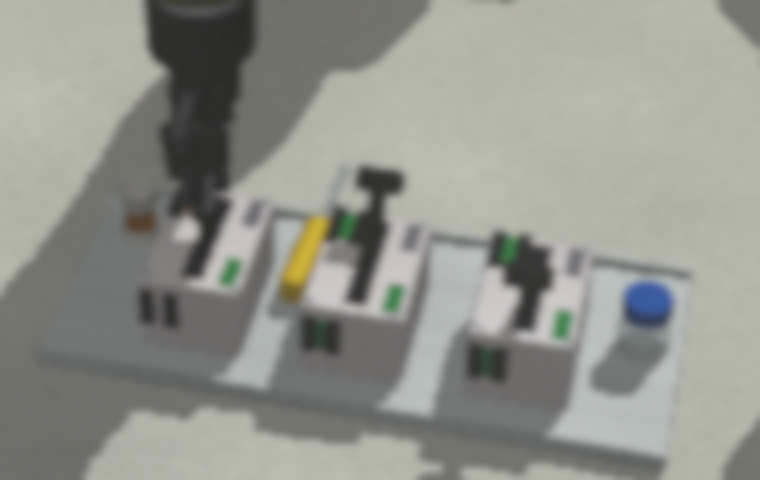

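>>> {"fn": "step_arm", "kwargs": {
  "dr": [
    [0,0,0],
    [0,0,0],
    [0,0,0],
    [0,0,0],
    [0,0,0],
    [0,0,0],
    [0,0,0]
  ],
  "xyz": [
    [-0.4,-0.02,0],
    [-0.4,-0.02,0],
    [-0.4,-0.02,0],
    [-0.4,-0.02,0],
    [-0.4,-0.02,0],
    [-0.4,-0.02,0],
    [0,0,0]
  ],
  "jaw": [0,0,0,0,0,0,0]
}}

```text
clock: 4.3
tcp_pos: [0.5622, -0.0301, 0.2946]
orientation: [-0.0, 1.0, 0.022, -0.0]
ft_force: [0.7, 0.2, 0.8]
width: 0.5
```

>>> {"fn": "step_arm", "kwargs": {
  "dr": [
    [0,0,0],
    [0,0,0],
    [0,0,0],
    [0,0,0],
    [0,0,0]
  ],
  "xyz": [
    [-0.3,-0.01,-0.05],
    [-0.3,-0.02,-0.1],
    [-0.3,-0.01,-0.1],
    [-0.3,-0.01,-0.1],
    [-0.3,-0.01,-0.1]
  ],
  "jaw": [0,0,0,0,0]
}}

```text
clock: 4.92
tcp_pos: [0.5481, -0.0306, 0.2908]
orientation: [-0.0, 1.0, 0.022, 0.001]
ft_force: [4.7, 0.2, 4.1]
width: 0.501
```

```bash
python3 look.py 3
```

```text
5.025 [ 0.5477845  -0.0306906   0.29068979] [ 3.94784385 -0.62621508  2.05504988] [ 0.03166074 -0.93231771 -0.03046576]
```

View pics/scene3.png

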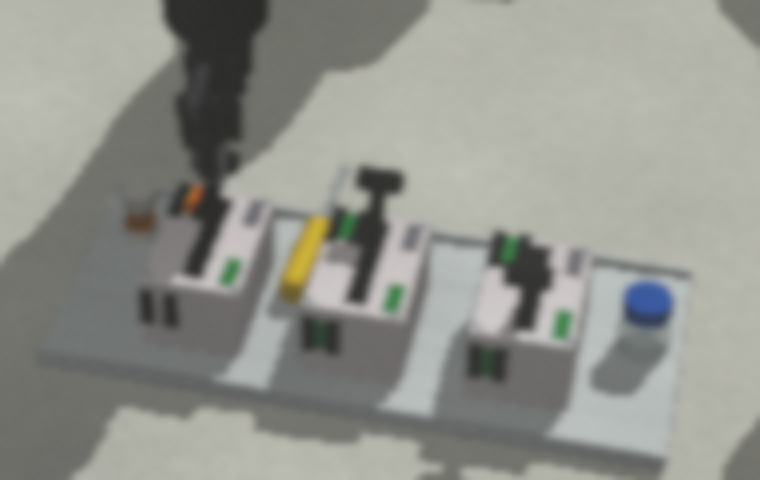

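The lever is in the heavy zone now (about 4–5 N at roughly −0.34 rad). I'll continue slowly.

>>> {"fn": "step_arm", "kwargs": {
  "dr": [
    [0,0,0],
    [0,0,0],
    [0,0,0],
    [0,0,0]
  ],
  "xyz": [
    [-0.1,0,-0.03],
    [-0.1,-0.01,-0.03],
    [-0.1,0,-0.04],
    [-0.1,-0.01,-0.04]
  ],
  "jaw": [0,0,0,0]
}}

```text
clock: 5.52
tcp_pos: [0.5435, -0.0308, 0.2888]
orientation: [-0.0, 1.0, 0.022, 0.0]
ft_force: [4.6, 0.6, 2.9]
width: 0.499
```

>>> {"fn": "step_arm", "kwargs": {
  "dr": [
    [0,0,0],
    [0,0,0],
    [0,0,0]
  ],
  "xyz": [
    [-0.1,0,-0.04],
    [-0.1,-0.01,-0.04],
    [-0.1,0,-0.04]
  ],
  "jaw": [0,0,0]
}}

```text
clock: 5.9
tcp_pos: [0.5405, -0.031, 0.2876]
orientation: [-0.0, 1.0, 0.022, -0.0]
ft_force: [4.2, 0.4, 3.7]
width: 0.495
```

>>> {"fn": "step_arm", "kwargs": {
  "dr": [
    [0,0,0],
    [0,0,0]
  ],
  "xyz": [
    [-0.1,0,-0.04],
    [-0.1,-0.01,-0.04]
  ],
  "jaw": [0,0]
}}

```text
clock: 6.15
tcp_pos: [0.5385, -0.031, 0.2868]
orientation: [-0.0, 1.0, 0.022, 0.0]
ft_force: [4.6, 1.9, 2.9]
width: 0.498
```

>>> {"fn": "step_arm", "kwargs": {
  "dr": [
    [0,0,0]
  ],
  "xyz": [
    [-0.1,0,-0.04]
  ],
  "jaw": [0]
}}

```text
clock: 6.28
tcp_pos: [0.5377, -0.0311, 0.2865]
orientation: [-0.0, 1.0, 0.022, 0.0]
ft_force: [6.6, 0.5, 2.2]
width: 0.504
```

>>> {"fn": "step_arm", "kwargs": {
  "dr": [
    [0,0,0],
    [0,0,0]
  ],
  "xyz": [
    [-0.1,0,-0.03],
    [-0.05,0,-0.02]
  ],
  "jaw": [0,0]
}}

```text
clock: 6.52
tcp_pos: [0.5367, -0.031, 0.2863]
orientation: [0.0, 1.0, 0.022, 0.001]
ft_force: [10.1, 0.6, 1.1]
width: 0.502
```

>>> {"fn": "step_arm", "kwargs": {
  "dr": [
    [0,0,0],
    [0,0,0]
  ],
  "xyz": [
    [-0.05,-0.01,-0.03],
    [-0.05,0,-0.02]
  ],
  "jaw": [0,0]
}}

```text
clock: 6.78
tcp_pos: [0.5361, -0.0311, 0.2861]
orientation: [0.0, 1.0, 0.022, 0.002]
ft_force: [11.8, 0.4, 0.9]
width: 0.5
```

>>> {"fn": "step_arm", "kwargs": {
  "dr": [
    [0,0,0],
    [0,0,0]
  ],
  "xyz": [
    [-0.05,0,-0.02],
    [-0.05,0,-0.02]
  ],
  "jaw": [0,0]
}}

```text
clock: 7.02
tcp_pos: [0.5355, -0.0311, 0.286]
orientation: [0.0, 1.0, 0.022, 0.003]
ft_force: [14.8, 0.2, 0.8]
width: 0.5
```

```bash
python3 look.py 4
```

```text
7.125 [ 0.53549764 -0.0310442   0.28596998] [14.03268091 -0.73373999  0.41714541] [ 0.05302664 -2.97170788 -0.01512   ]
```

View pics/scene4.png

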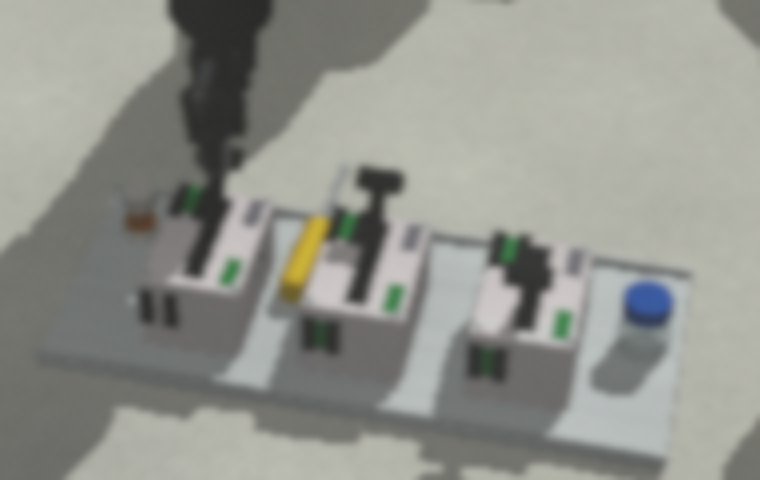

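The top flag window is now green at scene (258,220) with the press at 14–15 N. I'll hold a little firmer and compare the window pixels.

>>> {"fn": "step_arm", "kwargs": {
  "dr": [
    [0,0,0],
    [0,0,0],
    [0,0,0],
    [0,0,0],
    [0,0,0],
    [0,0,0]
  ],
  "xyz": [
    [-0.05,0,-0.02],
    [0,0,0],
    [0,0,0],
    [0,0,0],
    [0,0,0],
    [0,0,0]
  ],
  "jaw": [0,0,0,0,0,0]
}}

```text
clock: 7.88
tcp_pos: [0.5352, -0.0311, 0.2859]
orientation: [0.0, 1.0, 0.022, 0.003]
ft_force: [14.6, 1.3, 0.8]
width: 0.501
```

```bash
python3 look.py 5; python3 - <<'E'
from h import *
for n in "0","2","4","5":
    s=pickle.load(open(f"scene{n}.pkl","rb")); print(n)
    for lo,hi in(((40,60,20),(90,255,255)),((3,120,60),(18,255,255))):
        for c,st in blobs(s,lo,hi,(240,205,360,280),3)[0]: print(c,st)
s=pickle.load(open("scene5.pkl","rb"))
a=cv2.cvtColor(s["color"],cv2.COLOR_RGB2BGR)[210:270,240:310]; cv2.imwrite("pics/z5.png",cv2.resize(a,None,fx=10,fy=10,interpolation=cv2.INTER_NEAREST))
E
```

```text
7.975 [ 0.53519844 -0.03108006  0.28592054] [14.82113257  0.22389531  0.26930424] [ 0.00590146 -3.18593067 -0.04900863]
0
[296.4  226.13] [295, 224, 4, 5, 15]
[336.6 232.2] [335, 230, 4, 5, 15]
[266.92 238.15] [265, 236, 4, 5, 13]
[308. 244.] [307, 242, 3, 5, 13]
[350.07 250.6 ] [349, 248, 3, 6, 15]
[289.64 252.91] [289, 251, 3, 5, 11]
[331. 260.] [330, 258, 3, 5, 15]
[257.2 219.7] [256, 218, 3, 4, 10]
2
[296.4  226.32] [294, 224, 6, 6, 25]
[336.88 232.21] [335, 230, 5, 6, 24]
[267.2  237.67] [266, 235, 4, 6, 15]
[307.8  244.33] [306, 242, 4, 6, 15]
[350.17 250.56] [349, 248, 4, 6, 18]
[289.56 253.22] [289, 251, 2, 5, 9]
[331.44 259.78] [331, 258, 2, 5, 9]
4
[257.56 219.22] [256, 217, 4, 6, 18]
[296.4  226.32] [294, 224, 6, 6, 25]
[336.88 232.21] [335, 230, 5, 6, 24]
[267.2  237.67] [266, 235, 4, 6, 15]
[307.8  244.33] [306, 242, 4, 6, 15]
[350.17 250.56] [349, 248, 4, 6, 18]
[289.5 253. ] [289, 251, 2, 5, 10]
[331.44 259.78] [331, 258, 2, 5, 9]
5
[257.56 219.22] [256, 217, 4, 6, 18]
[296.4  226.32] [294, 224, 6, 6, 25]
[336.88 232.21] [335, 230, 5, 6, 24]
[267.2  237.67] [266, 235, 4, 6, 15]
[307.8  244.33] [306, 242, 4, 6, 15]
[350.17 250.56] [349, 248, 4, 6, 18]
[289.56 252.78] [289, 251, 2, 5, 9]
[331.44 259.78] [331, 258, 2, 5, 9]
```

View pics/z5.png

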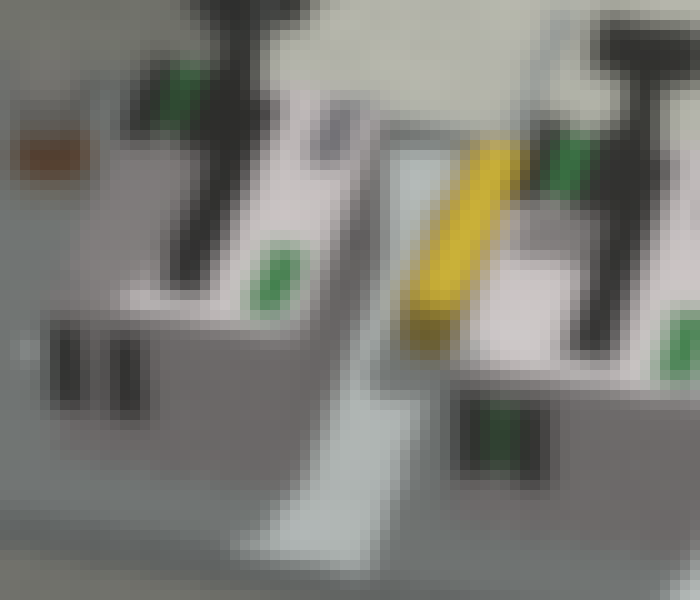

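The top flag is fully green, with the same hue and width as the neighbours', and it was held at about 14.7 N for over 0.8 s. Now throw it ON with the rear finger.

>>> {"fn": "step_arm", "kwargs": {
  "dr": [
    [0,0,0],
    [0,0,0],
    [0,0,0],
    [0,0,0],
    [0,0,0],
    [0,0,0]
  ],
  "xyz": [
    [0.5,0.02,0],
    [0.5,0.02,0],
    [0.5,0.02,0],
    [0.4,0.02,0],
    [0.4,0.02,0.1],
    [0.3,0.01,0.1]
  ],
  "jaw": [0,0,0,0,0,0]
}}

```text
clock: 8.72
tcp_pos: [0.5598, -0.0301, 0.2868]
orientation: [0.0, 1.0, 0.022, -0.0]
ft_force: [-0.1, 0.7, 0.8]
width: 0.499
```

>>> {"fn": "step_arm", "kwargs": {
  "dr": [
    [0,0,0],
    [0,0,0],
    [0,0,0],
    [0,0,0],
    [0,0,0],
    [0,0,0],
    [0,0,0]
  ],
  "xyz": [
    [0.4,0.02,0.15],
    [0.4,0.02,0.15],
    [0.4,0.02,0.15],
    [0.4,0.02,0.1],
    [0.4,0.02,0.1],
    [0.4,0.02,0.1],
    [0.4,0.02,0]
  ],
  "jaw": [0,0,0,0,0,0,0]
}}

```text
clock: 9.6
tcp_pos: [0.5879, -0.0287, 0.2944]
orientation: [-0.0, 1.0, 0.022, 0.0]
ft_force: [-1.9, -0.2, 1.7]
width: 0.501
```

>>> {"fn": "step_arm", "kwargs": {
  "dr": [
    [0,0,0],
    [0,0,0],
    [0,0,0],
    [0,0,0],
    [0,0,0]
  ],
  "xyz": [
    [0.3,0.01,0.05],
    [0.3,0.01,0],
    [0.3,0.01,0],
    [0.3,0.01,0],
    [0.2,0.01,-0.05]
  ],
  "jaw": [0,0,0,0,0]
}}

```text
clock: 10.22
tcp_pos: [0.6018, -0.0282, 0.2943]
orientation: [-0.0, 1.0, 0.022, 0.0]
ft_force: [-2.2, -0.8, 1.4]
width: 0.499
```

>>> {"fn": "step_arm", "kwargs": {
  "dr": [
    [0,0,0],
    [0,0,0],
    [0,0,0],
    [0,0,0]
  ],
  "xyz": [
    [0.2,0.01,-0.05],
    [0.2,0.01,-0.05],
    [0.2,0.01,-0.05],
    [0.2,0.01,-0.05]
  ],
  "jaw": [0,0,0,0]
}}

```text
clock: 10.72
tcp_pos: [0.6097, -0.0278, 0.2923]
orientation: [0.0, 1.0, 0.022, 0.0]
ft_force: [-2.7, 0.4, 0.8]
width: 0.501
```

>>> {"fn": "step_arm", "kwargs": {
  "dr": [
    [0,0,0],
    [0,0,0],
    [0,0,0],
    [0,0,0]
  ],
  "xyz": [
    [0.2,0.01,-0.06],
    [0.2,0.01,-0.06],
    [0.2,0.01,-0.07],
    [0.2,0.01,-0.07]
  ],
  "jaw": [0,0,0,0]
}}

```text
clock: 11.22
tcp_pos: [0.6177, -0.0274, 0.2897]
orientation: [-0.0, 1.0, 0.022, 0.0]
ft_force: [-1.7, -0.4, 0.6]
width: 0.504
```

>>> {"fn": "step_arm", "kwargs": {
  "dr": [
    [0,0,0],
    [0,0,0],
    [0,0,0],
    [0,0,0]
  ],
  "xyz": [
    [0.2,0.01,-0.08],
    [0.2,0.01,-0.08],
    [0.2,0.01,-0.09],
    [0.2,0.01,-0.09]
  ],
  "jaw": [0,0,0,0]
}}

```text
clock: 11.72
tcp_pos: [0.6257, -0.027, 0.2863]
orientation: [0.0, 1.0, 0.022, 0.0]
ft_force: [-1.5, 0.9, 1.4]
width: 0.501
```

>>> {"fn": "step_arm", "kwargs": {
  "dr": [
    [0,0,0],
    [0,0,0],
    [0,0,0]
  ],
  "xyz": [
    [0.15,0.01,-0.08],
    [0.15,0.01,-0.08],
    [0.1,0,-0.05]
  ],
  "jaw": [0,0,0]
}}

```text
clock: 12.1
tcp_pos: [0.6297, -0.0268, 0.2843]
orientation: [-0.0, 1.0, 0.022, 0.0]
ft_force: [-1.4, -0.4, 3.1]
width: 0.499
```

>>> {"fn": "step_arm", "kwargs": {
  "dr": [
    [0,0,0],
    [0,0,0],
    [0,0,0]
  ],
  "xyz": [
    [0.1,0,-0.05],
    [0.1,0.01,-0.05],
    [0.1,0,-0.05]
  ],
  "jaw": [0,0,0]
}}

```text
clock: 12.48
tcp_pos: [0.6327, -0.0267, 0.2828]
orientation: [-0.0, 1.0, 0.022, 0.0]
ft_force: [-0.7, -0.4, 2.2]
width: 0.501
```

>>> {"fn": "step_arm", "kwargs": {
  "dr": [
    [0,0,0],
    [0,0,0]
  ],
  "xyz": [
    [0.1,0,-0.05],
    [0.05,0,-0.03]
  ],
  "jaw": [0,0]
}}

```text
clock: 12.72
tcp_pos: [0.6341, -0.0266, 0.2819]
orientation: [-0.0, 1.0, 0.022, 0.0]
ft_force: [-0.8, 0.1, 1.3]
width: 0.503
```

>>> {"fn": "step_arm", "kwargs": {
  "dr": [
    [0,0,0],
    [0,0,0]
  ],
  "xyz": [
    [0.1,0.01,-0.03],
    [0.1,0,-0.03]
  ],
  "jaw": [0,0]
}}

```text
clock: 12.98
tcp_pos: [0.636, -0.0265, 0.2811]
orientation: [-0.0, 1.0, 0.022, -0.0]
ft_force: [-1.6, -0.3, 0.8]
width: 0.5
```

>>> {"fn": "step_arm", "kwargs": {
  "dr": [
    [0,0,0]
  ],
  "xyz": [
    [0.1,0,-0.03]
  ],
  "jaw": [0]
}}

```text
clock: 13.1
tcp_pos: [0.6369, -0.0265, 0.2807]
orientation: [-0.0, 1.0, 0.022, -0.0]
ft_force: [-2.0, 0.3, -0.3]
width: 0.498
```

```bash
python3 look.py 6
```

```text
13.2 [ 0.63700266 -0.02652828  0.28069292] [-2.05002417  0.69679841 -0.58851807] [0.02727725 0.46831748 0.00139865]
```

View pics/scene6.png

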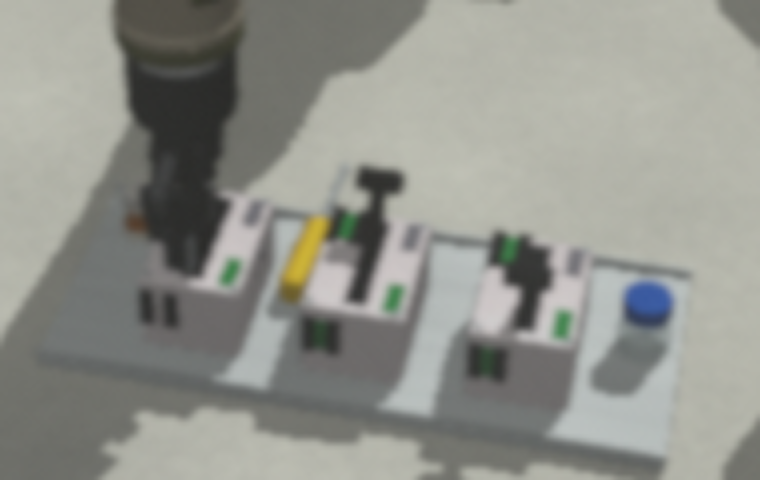

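The lever is still moving with no stop felt yet, so I'll continue gently.

>>> {"fn": "step_arm", "kwargs": {
  "dr": [
    [0,0,0],
    [0,0,0]
  ],
  "xyz": [
    [0.1,0,-0.03],
    [0.05,0,-0.02]
  ],
  "jaw": [0,0]
}}

```text
clock: 13.45
tcp_pos: [0.6379, -0.0266, 0.2803]
orientation: [-0.0, 1.0, 0.022, -0.001]
ft_force: [-9.0, 0.9, 5.4]
width: 0.498
```

>>> {"fn": "step_arm", "kwargs": {
  "dr": [
    [0,0,0]
  ],
  "xyz": [
    [0.1,0,-0.03]
  ],
  "jaw": [0]
}}

```text
clock: 13.58
tcp_pos: [0.6385, -0.0267, 0.28]
orientation: [-0.0, 1.0, 0.022, -0.002]
ft_force: [-14.2, 1.1, 10.7]
width: 0.499
```

The ON stop is felt, so I'll back off to mid-gap straight away, then rise.

>>> {"fn": "step_arm", "kwargs": {
  "dr": [
    [0,0,0],
    [0,0,0],
    [0,0,0],
    [0,0,0]
  ],
  "xyz": [
    [-0.3,-0.01,0.1],
    [-0.5,-0.02,0],
    [-0.5,-0.02,0],
    [0,0,0]
  ],
  "jaw": [0,0,0,0]
}}

```text
clock: 14.08
tcp_pos: [0.6263, -0.0271, 0.2813]
orientation: [-0.0, 1.0, 0.022, 0.0]
ft_force: [0.7, -0.5, 0.4]
width: 0.505
```

>>> {"fn": "step_arm", "kwargs": {
  "dr": [
    [0,0,0],
    [0,0,0],
    [0,0,0]
  ],
  "xyz": [
    [0,0,0.5],
    [0,0,1],
    [0,0,1]
  ],
  "jaw": [0,0,0]
}}

```text
clock: 14.45
tcp_pos: [0.6268, -0.0271, 0.3072]
orientation: [0.0, 1.0, 0.022, 0.0]
ft_force: [0.3, -0.7, -0.2]
width: 0.503
```

>>> {"fn": "step_arm", "kwargs": {
  "dr": [
    [0,0,0],
    [0,0,0],
    [0,0,0],
    [0,0,0]
  ],
  "xyz": [
    [0,0,3],
    [0,0,4],
    [0,0,4],
    [0,0,0]
  ],
  "jaw": [0,0,0,0]
}}

```text
clock: 14.95
tcp_pos: [0.6271, -0.0276, 0.4205]
orientation: [-0.0, 1.0, 0.022, 0.003]
ft_force: [0.5, -0.2, -1.1]
width: 0.502
```

>>> {"fn": "step_arm", "kwargs": {
  "dr": [
    [0,0,0],
    [0,0,0],
    [0,0,0],
    [0,0,0],
    [0,0,0],
    [0,0,0]
  ],
  "xyz": [
    [-2,-3,0],
    [-3,-4,0],
    [-3,-4,0],
    [-3,-4,0],
    [0,0,0],
    [0,0,0]
  ],
  "jaw": [0,0,0,0,0,0]
}}

```text
clock: 15.7
tcp_pos: [0.5168, -0.1766, 0.4162]
orientation: [-0.0, 1.0, 0.022, 0.0]
ft_force: [0.2, 0.3, 0.8]
width: 0.503
```

```bash
python3 look.py 7
```

```text
15.8 [ 0.51724475 -0.17581834  0.41597384] [0.03466762 0.69648828 0.0455861 ] [-0.06105885  0.03847911 -0.00574356]
```

View pics/scene7.png

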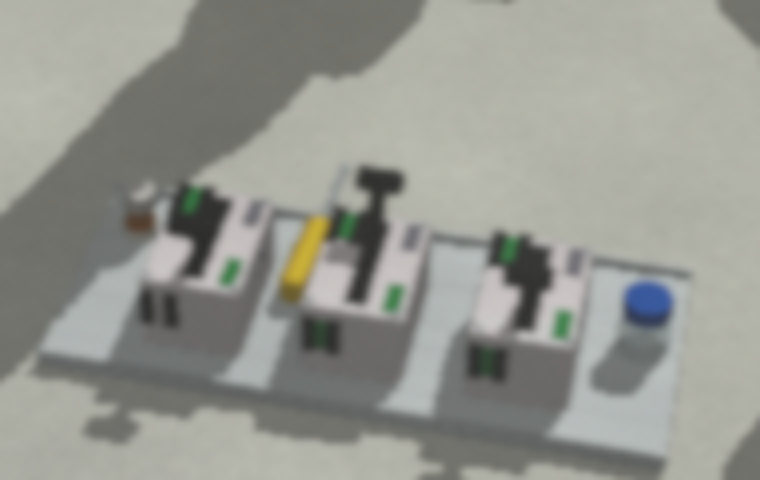

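View pics/top7.png

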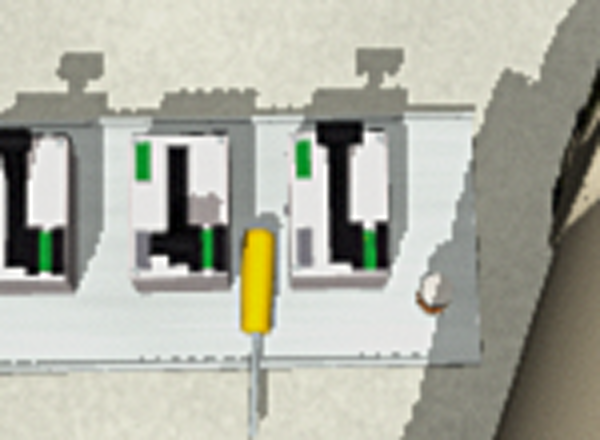

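The top view shows the lever at ON: its bar is at (295,173), its flag window at (302,202) is green, and its shadow matches the ON neighbour's. Now a numeric comparison of both bars and the loose items.

```bash
python3 - <<'E'
from h import *
t0=pickle.load(open("top0.pkl","rb"));t=pickle.load(open("top7.pkl","rb"))
for nm,f in(("0",t0),("7",t)):
    g=cv2.cvtColor(f["color"],cv2.COLOR_RGB2GRAY)
    for u in (207,208,218,290,291,299,300): print(nm,u,g[166:184,u])
    for lo,hi,n in(((45,100,30),(85,255,255),"g"),((3,150,100),(15,255,255),"o"),((22,150,100),(32,255,255),"y"),((105,150,40),(125,255,255),"b")):
        for c,st in blobs(f,lo,hi,(180,165,335,260))[0]: print(nm,n,c,st)
for u,v in ((211.5,175),(295,173)): print(plane(t,u,v,.119))
E
```

```text
0 207 [130 130 127 130 131  97  29  10  17  24  14  17  63  92  90  86  82  83]
0 208 [128 127 128 129 130 102  33  11  16  22  18  27 112 156 161 156 158 154]
0 218 [129 128 133 129 129 105 135  80  89 152 156 153 158 157 153 154 158 154]
0 290 [126 132 129 130  95 129 142 207 170 145 150 152 151 154 157 158  72  15]
0 291 [128 125 133 130  97 129 144 203 165 119 107 110 111 113 114 144  66  14]
0 299 [127 131 129 112 115 132  71 139 154 151 153 157 153 151 160 160  68  10]
0 300 [126 128 127 112 115 137 114 145 153 152 155 153 152 151 157 155  69  18]
0 g [285.41 179.28] [284, 175, 4, 9, 32]
0 g [204.96 181.15] [204, 177, 3, 9, 26]
0 g [245.14 180.24] [244, 176, 4, 9, 29]
0 g [220.94 202.55] [219, 198, 4, 10, 31]
0 g [261.31 202.16] [260, 198, 4, 9, 32]
0 o [302. 202.] [301, 198, 3, 9, 27]
0 y [273.83 210.18] [270, 197, 9, 26, 186]
0 b [187.71 202.28] [182, 197, 12, 12, 111]
7 207 [216 164 126 134 213 187  62   7  16  24  19  20 112 156 156 140 136 140]
7 208 [219 215 146 135 215 189  65  11  16  27  17  40 183 244 243 241 240 237]
7 218 [135 135 137 136 138 110 136  84  95 154 162 173 177 170 175 230 239 237]
7 290 [131 134 139 142  52   3  12  11   1  10 122 232 238 235 234 238 235 236]
7 291 [134 137 141 140  54  13  15  21  22  12  67 177 190 185 186 231 240 239]
7 299 [134 134 138 119  44   4  11  16   8  34 175 235 236 234 232 233 233 232]
7 300 [136 136 135 117  71  48  47  87  85  89 179 232 233 229 230 229 229 228]
7 g [285.3  179.47] [284, 175, 4, 9, 30]
7 g [205.   180.82] [204, 176, 3, 10, 28]
7 g [245.07 180.11] [244, 176, 4, 9, 28]
7 g [261.55 201.74] [260, 197, 4, 10, 38]
7 g [220.5 202.5] [219, 198, 4, 10, 40]
7 g [301.72 202.03] [300, 198, 5, 9, 36]
7 y [273.8 209.7] [270, 197, 9, 26, 200]
7 b [187.64 202.21] [182, 197, 12, 12, 113]
[0.61484451 0.21158606 0.119     ]
[ 0.62566258 -0.02935052  0.119     ]
```

```bash
python3 - <<'E'
from bench import r, order
o=r.get_obs();print(o["clock"],o["ft_force"],abs(o["joint_velocities"]).max())
print(order.hand_in())
E
```

```text
15.8 [0.03466762 0.69648828 0.0455861 ] 0.002764170419072823
the job is handed in; nothing more can be done
None
```

I reset the tripped cut-out (the −y unit), threw it fully ON and let go, then handed the job in at 15.8 s of the 56 s allowed. Handing in gave no verdict.

**OFF press:** I straddled the grip bar with the half-open fingers and pushed it to its OFF stop. I held it there at about 14–15 N for roughly a second, and the top flag turned from orange to green.

**ON throw:** The lever passed the bolt's blocking range with only about 2–3 N. I felt the ON stop (peak reading about 18 N), backed off, and raised the arm clear.

**Last checks:**
- **Lever:** In the top view its bar lines up with the ON neighbour's bar to within a fraction of a pixel, relative to the green marks. That puts it at about 0.58–0.6 rad.
- **Flag:** The top window is fully green.
- **Neighbours and loose items:** The neighbour levers look unmoved. The screwdriver and jar are within half a pixel of where they started, and the vial looks unmoved. I did not measure the beaker, reagent bottle, tin or mouse, but the arm met no contact except the lever.
- **Robot:** Clear of everything, with force readings at noise level.

**Disagreements:**
- The window on the ON end of the tripped unit never showed a readable flag colour, orange or green, so the reset rests on the top window and on the lever passing the block freely.
- The screwdriver lay between two units, pointing towards the robot, not along the near rim as described.

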